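# Hold a loaded vial adapter ready over the photometer port

### The job

Take the capped vial out of the rack and push it fully home in the bore of the metal adapter block that stands on the bench. Then grip the adapter with the vial in it, carry it upright over the row formed by the two bottles and the flow meter without disturbing any of them, and stop with it level and about a centimetre above the rectangular port of the photometer, centred, turned to match the opening and not touching it. Finish there, still holding it: do not lower it in or let go.

Things in the scene. Friction and masses are not known exactly. Their poses are not given: they have to be found in the camera images.
- vial: The only vial: a closed round sample vial with a black ribbed cap, 15 mm in diameter and 60 mm high, about 16 g, standing upright in the middle hole of the rack with about 27 mm of it above the rack's top. Origin at the centre of its underside, z along its axis to the cap. Firm to grip (rigid) over its upper part up to 55 mm from the underside.
- rack: White vial rack, fixed, 50 (x) x 150 (y) x 38 mm high, with five square-sided holes about 19 mm wide in a row along its y axis; the vial stands in the middle one, its underside 5 mm above the bench. Origin at the centre of the rack's underside, on the bench.
- adapter: Bare metal block, loose on the bench, 48 (x) x 34 (y) x 40 mm high, 0.1 to 0.2 kg, small round windows in its -x and +x faces. At its centre a vertical blind bore, 18 mm in diameter, 2.5 mm chamfer, floor 6 mm above the underside; a vial pushed home stands on that floor with 26 mm of it above the block. Origin at the centre of its underside; z up. Half a turn about z makes no difference.
- bore (a point): Centre of the mouth of the adapter's bore, 40 mm above the adapter's underside, in its top face.
- photometer: White bench photometer, fixed. Its low front deck is 120 (x) x 140 mm (y) with the top 75 mm above the bench and a dark-rimmed rectangular port in the middle; a hump with screen and keys, 102 mm high, begins 60 mm beyond the port's centre in +x and is 60 mm deep. Origin on the bench under the port's centre; its x axis points from the port to the hump.
- port (a point): Centre of the mouth of the photometer's rectangular port, in the top face of the deck, 75 mm above the bench. The opening is 60 mm along its x axis and 46 mm along its y axis and 50 mm deep, z up; the adapter's 48 mm length goes along the port's x axis, either way round.
- large_bottle: Larger closed reagent bottle, 60 mm in diameter, 125 mm high, loose. Origin at the centre of its underside. One of three things in a row from near to far between the adapter and the photometer.
- small_bottle: Smaller closed reagent bottle, 52 mm in diameter, 106 mm high, loose. Origin at the centre of its underside. One of the three in the row.
- flow_meter: Clear upright flow meter on a foot, 61 x 54 mm, 126 mm high, with a small black knob low on its front, loose. Origin at the centre of its underside. One of the three in the row.
Not all that is in view belongs to the job. Several things look just like the adapter: the one meant starts nearest to the robot's base.

How it is judged:
On the way, in this order (a step that is already met when the one before it is completed fails the run):
1. the vial is fully home in the bore of the adapter, which stands on the bench (z of vial in the frame of adapter between 0.002 and 0.01 m and horizontal distance between vial and bore below 0.006 m and angle between the z axis of vial and the z axis of adapter, either way round below 0.15 rad and height (world z) of adapter below 0.01 m), for 0.1 s.
2. the adapter, with the vial home in it, passes over the row of bottles and flow meter with its underside higher than all of them (z of vial in the frame of adapter between 0.002 and 0.01 m and horizontal distance between vial and bore below 0.006 m and angle between the z axis of vial and the z axis of adapter, either way round below 0.15 rad and height (world z) of adapter above 0.126 m and world y of adapter between -0.05 and 0.06 m), for 0.04 s.
At the end, for the whole second after the job is handed in: Adapter held still, underside 3 to 20 mm above the port's mouth, centre within 6 mm, long side within 0.10 rad of the port's, within 0.08 rad of level, not touching the photometer; vial still home (underside 2 to 10 mm above the adapter's, within 6 mm of its axis and 0.15 rad of parallel) (z of vial in the frame of adapter between 0.002 and 0.01 m and horizontal distance between vial and bore below 0.006 m and angle between the z axis of vial and the z axis of adapter, either way round below 0.15 rad and z of adapter in the frame of port between 0.003 and 0.02 m and horizontal distance between adapter and port below 0.006 m and angle between the x axis of adapter and the x axis of port, either way round below 0.1 rad and angle between adapter's own z axis and vertical below 0.08 rad and linear speed of adapter below 0.02 m/s and contact force between the fingers and adapter above 1 N and contact force between adapter and photometer below 0.05 N); the arm keeps its last pose, push and grip.
It fails at once if the large bottle is moved by more than 20 mm or tipped (distance of large_bottle from where it was at the start of the episode above 0.02 m or angle between large_bottle's own z axis and vertical above 0.3 rad).
It fails at once if the small bottle is moved by more than 20 mm or tipped (distance of small_bottle from where it was at the start of the episode above 0.02 m or angle between small_bottle's own z axis and vertical above 0.3 rad).
It fails at once if the flow meter is moved by more than 20 mm or tipped (distance of flow_meter from where it was at the start of the episode above 0.02 m or angle between flow_meter's own z axis and vertical above 0.3 rad).
It fails at once if the vial is tipped by more than 0.6 rad (angle between vial's own z axis and vertical above 0.6 rad).
It fails at once if the adapter is tipped by more than 0.5 rad (angle between adapter's own z axis and vertical above 0.5 rad).
It also fails if it takes over 64 s, if anything falls off the work surface, if the arm or the gripper's body presses on something with over 40 N, if the wrist force passes 120 N, or if a joint passes its speed limit or range.

### The arm

A 7-joint arm with a two-finger parallel gripper is mounted at the origin on a cart in front of the work surface, level with it; the furniture and walls round the work are solid. World frame = base frame: x ahead of the robot, y to its left, z up, the work surface at z = 0. Lengths are in m, angles in rad, forces in N, time in s.
With the tool pointing down it reaches from about 0.425 to 0.925 m from the base axis. Payload 6.8 kg.
Tool frame: the origin (TCP) lies on the centre line of the jaws, within the pads' length; the fingertips stand 17 mm ahead of it and the grasp point (between the pads) lies 2 mm behind it; z points along the fingers, x is the direction in which the jaws open and shut, and the axes are right-handed (so a half turn about z gives the same grasp; the last joint's range is limited). The gripper opens to 85 mm and grips with 20 to 120 N. Pads are 22 mm wide; open, the fingers measure 114 mm over their backs; the gripper's body (76 mm by 85 mm) begins 54 mm behind the grasp point. The pads swing forward as they close: fully open they stand 13 mm farther back than shut.
Start: joints at [1.029, 0.477, 0.022, 1.555, -0.011, 1.109, -0.083], TCP at [0.284, -0.612, 0.248] pointing down, gripper open.
Joint ranges: [-2.96, 2.96], [-0.34, 2.1], [-1.41, 1.46], [0.24, 2.44], [-1.37, 4.51], [0.17, 1.92], [-2.96, 2.96]. Speed limits (rad/s): [2.39, 2.39, 3.14, 3.14, 3.14, 3.14, 3.14].

### API

Orientations are given as a unit quaternion [x, y, z, w].
In Python, from cell import * gives the robot as it stands.
- The arm moves only by the tool send_rows, never from a script. Its argument "moves" is a list of rows, each a list of 7 numbers: the turn, a rotation vector about the tool's x, y, z in rad, then the shift along the tool's x, y, z in mm, then the opening in per cent of the stroke, from 0 (shut) to 100 (fully open). A call has 1 to 8 rows; each row is the pose to reach, as a shift and turn from the pose commanded when the call began, along the tool's axes at that moment; what a row does not reach only later rows make up. A row lasts 1/12 s, in which the tool goes at most 41.7 mm and 7.16 degrees, less where a joint would pass 70% of its speed; a pose out of reach is approached as far as the arm can. A call with a gripper value outside its range is refused whole. The fingers move at their own pace and stop on an object; the grip force is fixed at half the most. Time passes only in rows, so rows that repeat a pose let the fingers close. It gives the time, the measured TCP pose, the force and the opening at its end, in the units of the state.
- get_obs(): the state, without advancing time (a new reading comes with each control period).
- snapshot(name): name is "scene" or "top" or "wrist"; returns a dict with "image" (400x640x3 uint8, red, green, blue), "range_z" (400x640 float32, m along the optical axis (not along the pixel's ray), 0 where there is no reading), "K" (3x3 intrinsics, pixels), "origin" and "attitude" of the camera in the world. Camera axes: x right, y up, looking along -z (the intrinsics and any distortion apply to the point x, -y, -z); pixel columns grow to the right and rows downward; lengths in m; the calibration is good to about 2 mm. The wrist camera is an equidistant fisheye: a pixel r from the principal point sees the ray r / f radians off the axis. A picture is of the moment at which its call begins.
- hand_in(): hands the job in, once; it reports no verdict.
The state is a dict: "clock": time; "joint_positions": joint angles; "qvel": joint speeds; "joint_efforts": joint torques, N m; "eef_pos": TCP position; "tcp_rot": TCP orientation; "ft_force": force on the tool from outside, world axes, zero at the start; "moment": the same for the moment, N m; "width": finger opening in m.
Only numpy, scipy, OpenCV 4.12 (cv2) and the standard library are available. Lean on these libraries where they do the work, as an engineer would, in place of code of your own. Each camera call takes 0.05 s, during which the arm holds its last target.

## Working session

There is one attempt and no reset: what is moved stays moved. The work goes in short steps, Python scripts to look and compute and a tool call to move; the robot and the scene stay as the last step left them, time stands still between calls to the robot, and variables do not carry over. Pictures are saved under pics/ and viewed, and the job is handed in when it is done.

Besides the shell and the picture viewer there is one more tool, called after "Request:" as a command line: name --pt "numbers of a row" for each row, then --argument value for the rest. send_rows: Moves the arm, as the interface text tells. Its arguments: {"type":"object","properties":{"moves":{"type":"array","items":{"type":"array","items":{"type":"number"}}}},"required":["moves"]}

```bash
ls; mkdir -p pics
python3 - <<'E'
from cell import *
import cv2,numpy as np
o=get_obs();print(o)
for n in ["scene","top","wrist"]:
    s=snapshot(n);np.savez(f"s_{n}0.npz",**s)
    cv2.imwrite(f"pics/{n}0.png",s["image"][:,:,::-1]);print(n,s["K"],s["origin"],s["attitude"])
E
```

```text
pics
{'clock': 0.0, 'joint_positions': array([ 1.02890003,  0.47782898,  0.02238195,  1.55644122, -0.01153373,
        1.10929008, -0.08310328]), 'qvel': array([-0.00030139,  0.00101785, -0.00051303,  0.00087106,  0.00152619,
       -0.00073097, -0.00090768]), 'joint_efforts': array([ 6.65163716e-04, -5.96447539e+01,  1.60798028e+00, -2.81196767e+01,
        1.23563441e-02,  9.27410438e-03, -2.57534555e-05]), 'eef_pos': array([ 0.28345603, -0.61198837,  0.24731145]), 'tcp_rot': array([ 8.42699926e-01, -5.38382754e-01, -8.07194501e-04, -4.40434337e-04]), 'ft_force': array([ 0.22440761,  0.39334672, -0.02450751]), 'moment': array([-0.00300939, -0.03798542, -0.00512967]), 'width': 0.0855725987218095}
scene [[489.89931246   0.         309.60511654]
 [  0.         489.89931246 196.51770224]
 [  0.           0.           1.        ]] [-0.26186924 -0.54263274  0.56465942] [ 0.44641684 -0.26882279 -0.42097966  0.74244356]
top [[400.85840951   0.         318.05762737]
 [  0.         400.85840951 202.25744375]
 [  0.           0.           1.        ]] [ 0.36833366 -0.06706446  1.09495925] [-0.0572652   0.07817696  0.70417874 -0.70337854]
wrist [[309.70691629   0.         325.92237594]
 [  0.         309.70691629 200.79851402]
 [  0.           0.           1.        ]] [ 0.35208978 -0.58067557  0.37345496] [-0.12562653  0.08135011 -0.53203812  0.83338801]
```

View pics/scene0.png

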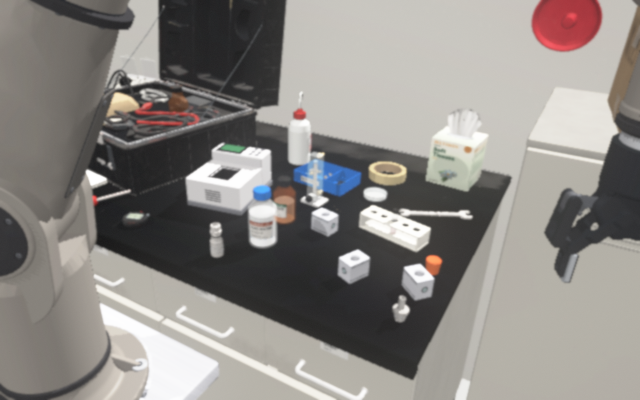

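View pics/top0.png

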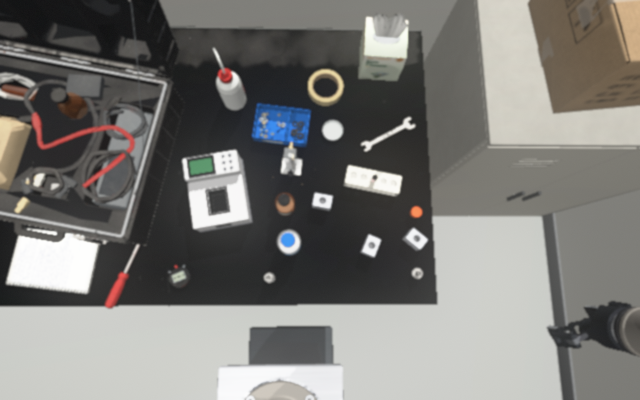

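View pics/wrist0.png

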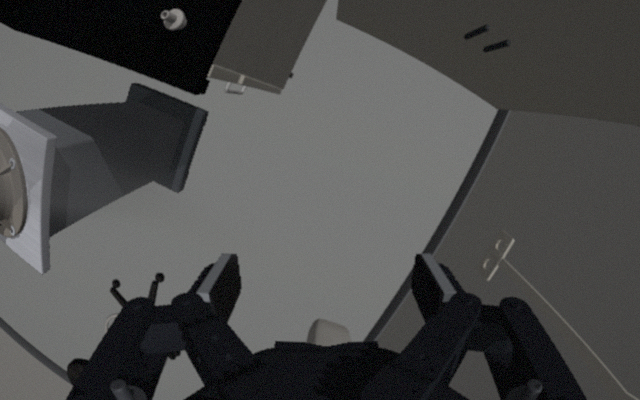

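Scene view shows three lookalike blocks at about (325,221), (353,266), (418,282), with the rack at (395,227). In the top view the blocks are at (322,201), (371,246), (416,239), the rack is at (373,180) with its dark cap at about (375,180), and the photometer port is at (218,202). The row is the flow meter at (290,158), the brown bottle at (285,204) and the blue-capped bottle at (289,242).

```bash
cat > h.py <<'E'
import numpy as np,cv2
from scipy.spatial.transform import Rotation as R
def load(n): return dict(np.load(n))
def cloud(s):
    K=s["K"];d=s["range_z"];v,u=np.mgrid[:400,:640]
    p=np.stack([(u-K[0,2])/K[0,0]*d,-(v-K[1,2])/K[1,1]*d,-d],-1)
    return p@R.from_quat(s["attitude"]).as_matrix().T+s["origin"]
def ray(s,uv,fish=False):
    uv=np.atleast_2d(np.asarray(uv,float));K=s["K"];x=(uv-K[:2,2])/K[0,0]
    if fish:
        r=np.linalg.norm(x,axis=1,keepdims=True);k=np.where(r>1e-9,np.sin(r)/np.maximum(r,1e-9),1)
        c=np.hstack([x[:,:1]*k,-x[:,1:]*k,-np.cos(r)])
    else: c=np.column_stack([x[:,0],-x[:,1],-np.ones(len(x))])
    return c@R.from_quat(s["attitude"]).as_matrix().T
def plane(s,uv,z,fish=False):
    d=ray(s,uv,fish);o=s["origin"];return o+d*((z-o[2])/d[:,2])[:,None]
E
python3 - <<'E'
from h import *
for n in ["top","scene"]:
    s=load(f"s_{n}0.npz");P=cloud(s);ok=s["range_z"]>0
    zz=P[...,2]
    print(n,ok.mean(), "bench z", np.median(zz[ok&(abs(zz)<.02)]))
    m=(ok&(zz>.015)&(zz<.2)&(P[...,0]>.25)&(P[...,0]<1.05)&(abs(P[...,1])<.5)).astype(np.uint8)
    c,l,st,ce=cv2.connectedComponentsWithStats(m)
    for i in range(1,c):
        if st[i,4]<25: continue
        q=P[l==i]; h=np.percentile(q[:,2],95); t=q[q[:,2]>h-.006]
        print(st[i],"ztop %.3f"%h,"ctr",t.mean(0).round(4),"ext",np.ptp(q,axis=0).round(3), "d",np.hypot(*t.mean(0)[:2]).round(3))
s=load("s_top0.npz")
cv2.imwrite("pics/topcrop0.png",cv2.resize(s["image"][130:290,170:450,::-1],None,fx=2.85,fy=2.85,interpolation=cv2.INTER_CUBIC))
E
```

```text
top 0.99618359375 bench z 0.00015191668768377298
[ 442    8   48  167 4066] ztop 0.193 ctr [ 0.8379 -0.4735  0.1934] ext [0.392 0.03  0.185] d 0.962
[ 360   13   49   67 2657] ztop 0.178 ctr [ 1.0247 -0.2823  0.182 ] ext [0.103 0.119 0.185] d 1.063
[   66    20   119   232 17560] ztop 0.175 ctr [0.9339 0.3695 0.1796] ext [0.55  0.238 0.185] d 1.004
[213  48  34  61 867] ztop 0.176 ctr [0.8976 0.1466 0.1904] ext [0.094 0.067 0.185] d 0.909
[309  70  35  34 479] ztop 0.027 ctr [ 0.9175 -0.1221  0.0245] ext [0.103 0.099 0.014] d 0.926
[253 104  58  72 757] ztop 0.127 ctr [ 0.6847 -0.0258  0.1258] ext [0.205 0.16  0.116] d 0.685
[ 183  150   70   82 4318] ztop 0.104 ctr [0.6573 0.1764 0.1024] ext [0.202 0.169 0.094] d 0.681
[345 166  57  30 885] ztop 0.042 ctr [ 0.6374 -0.2502  0.0396] ext [0.078 0.154 0.052] d 0.685
[275 193  21  23 369] ztop 0.107 ctr [ 0.5677 -0.0109  0.1057] ext [0.051 0.051 0.097] d 0.568
[313 193  20  17 229] ztop 0.043 ctr [ 0.5782 -0.1101  0.0401] ext [0.041 0.051 0.03 ] d 0.589
[411 207  11  11  98] ztop 0.032 ctr [ 0.5498 -0.3667  0.0286] ext [0.028 0.027 0.018
[... 1171 characters left out ...]
3] ext [0.03  0.03  0.185] d 0.82
[ 359  206   71   40 1003] ztop 0.050 ctr [ 0.6334 -0.2495  0.0556] ext [0.081 0.157 0.05 ] d 0.681
[311 208  27  22 403] ztop 0.039 ctr [ 0.5751 -0.1104  0.0373] ext [0.044 0.054 0.025] d 0.586
[210 223  13  28 301] ztop 0.068 ctr [0.3722 0.028  0.0658] ext [0.023 0.024 0.054] d 0.373
[338 250  32  27 572] ztop 0.040 ctr [ 0.4545 -0.2388  0.0379] ext [0.059 0.051 0.027] d 0.513
[426 256  16  13 167] ztop 0.029 ctr [ 0.5458 -0.3659  0.0268] ext [0.031 0.029 0.015] d 0.657
[403 264  31  30 619] ztop 0.040 ctr [ 0.4723 -0.3597  0.0379] ext [0.058 0.058 0.026] d 0.594
[392 296  17  21 224] ztop 0.044 ctr [ 0.3827 -0.361   0.0428] ext [0.026 0.027 0.03 ] d 0.526
```

View pics/topcrop0.png

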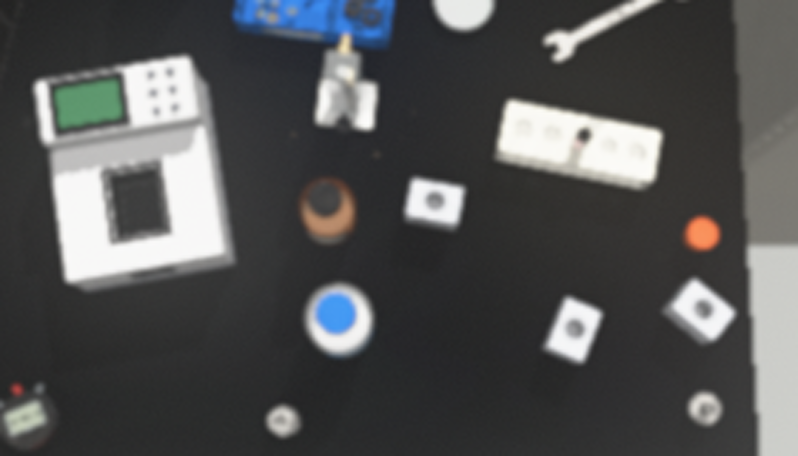

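Run:
```python
from h import *
for n in ["top","scene"]:
    s=load(f"s_{n}0.npz");P=cloud(s);z=P[...,2];g=s["image"].min(2)
    dz=0 if n=="top" else -.0025
    def rect(name,cx,cy,r,zt,thr=110,dark=False):
        near=(np.hypot(P[...,0]-cx,P[...,1]-cy)<r)&(abs(z-dz-zt)<.009)
        m=(near&((g<thr) if dark else (g>thr))).astype(np.uint8)
        m=cv2.morphologyEx(m,cv2.MORPH_CLOSE,np.ones((3,3)))
        c,l,st,ce=cv2.connectedComponentsWithStats(m);i=1+np.argmax(st[1:,4])
        cs,_=cv2.findContours((l==i).astype(np.uint8),0,2);k=max(cs,key=cv2.contourArea)
        w=plane(s,k[:,0,:],zt)[:,:2]
        (c0,wh,a)=cv2.minAreaRect((w*1000).astype(np.float32))
        print(n,name,"c",np.round(c0,1),"wh",np.round(wh,1),"ang x'",round(a,1))
    rect("adapter",.458,-.2395,.045,.04,120)
    rect("rack",.637,-.25,.09,.038,120)
    rect("deck",.57,.17,.13,.075,130)
    # cap: dark things above rack
    m=(np.hypot(P[...,0]-.637,P[...,1]+.25)<.05)&(z-dz>.05)
    q=P[m];print("vial pts",len(q),q.mean(0).round(4),q.max(0).round(4),q.min(0).round(4))
    v,u=np.nonzero(m);print("px",u.mean(),v.mean())
    print("vial px plane", plane(s,[u.mean(),v.mean()],.06).round(4))
    im=s["image"]
    x,y=(185,150) if n=="top" else (185,140)
    cv2.imwrite(f"pics/ph_{n}.png",cv2.resize(im[y:y+85,x:x+90,::-1],None,fx=6,fy=6,interpolation=cv2.INTER_CUBIC))
```

```text
top adapter c [ 457.6 -239. ] wh [34.9 49. ] ang x' 67.7
top rack c [ 636.9 -250. ] wh [150.1  52.1] ang x' 78.0
top deck c [574.5 160.9] wh [132.  141.1] ang x' 10.5
vial pts 28 [ 0.637  -0.2494  0.0623] [ 0.643  -0.2437  0.0676] [ 0.6315 -0.2559  0.0517]
px 374.60714285714283 177.32142857142858
vial px plane [[ 0.6376 -0.2498  0.06  ]]
scene adapter c [ 447.8 -241.7] wh [45.3 58.3] ang x' 67.3
scene rack c [ 626.2 -252.3] wh [157.   63.7] ang x' 78.8
scene deck c [584.2 159.2] wh [193.6 153.7] ang x' 13.4
vial pts 61 [ 0.6338 -0.2494  0.0573] [ 0.6433 -0.2414  0.0653] [ 0.6285 -0.256   0.0481]
px 394.8032786885246 212.2295081967213
vial px plane [[ 0.6291 -0.251   0.06  ]]
```

View pics/ph_top.png

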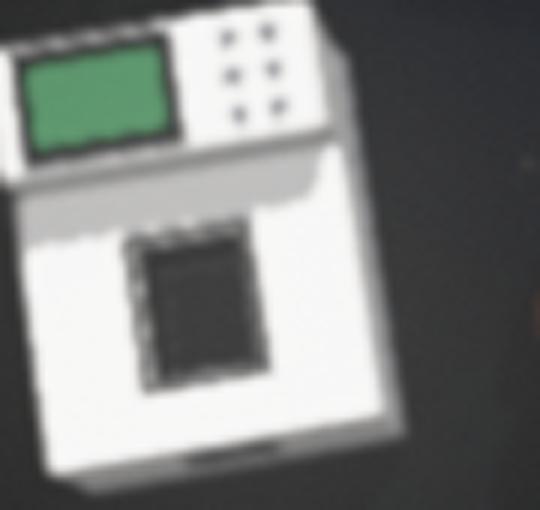

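View pics/ph_scene.png

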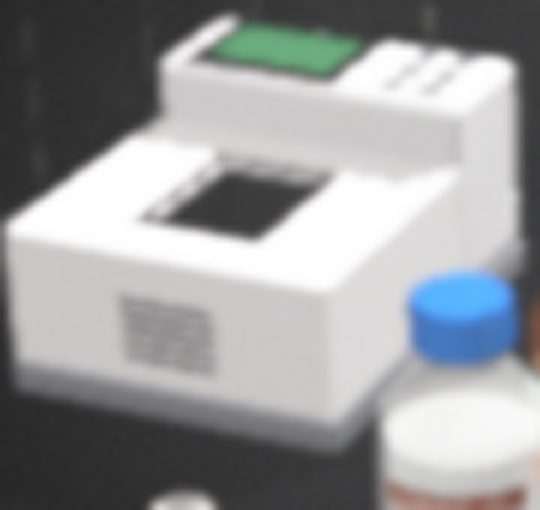

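```bash
cat >> h.py <<'E'
def go(pos,xang):
    """print tool-axis shift (mm) & turn to reach pos with tool straight down, tool x at xang deg"""
    from cell import get_obs
    o=get_obs();r=R.from_quat(o["tcp_rot"]);p=o["eef_pos"]
    a=np.radians(xang);T=np.column_stack([[np.cos(a),np.sin(a),0],[np.sin(a),-np.cos(a),0],[0,0,-1]])
    m=r.as_matrix();d=r.inv().apply(np.array(pos)-p)*1000
    print("t %.2f"%o["clock"],"pos",p.round(4),"xang %.1f"%np.degrees(np.arctan2(m[1,0],m[0,0])),"tilt",np.degrees(np.arccos(-m[2,2])).round(2),"w %.4f"%o["width"],"F",o["ft_force"].round(1))
    print(" -> rotvec",(r.inv()*R.from_matrix(T)).as_rotvec().round(4),"shift",d.round(1),"rows",np.linalg.norm(d)/41.7)
E
python3 -c "
from h import *
go([.56,-.26,.247],-21)"
```

```text
t 0.15 pos [ 0.2835 -0.6121  0.2476] xang -65.1 tilt 0.08 w 0.0855 F [ 0.   0.7 -0.7]
 -> rotvec [-4.000e-04  1.300e-03 -7.705e-01] shift [-203.3 -398.9    0.8] rows 10.735596423261963
```

Request:
send_rows --pt "0 0 -0.12 -20 -40 0 70" --pt "0 0 -0.22 -40 -78 0 70" --pt "0 0 -0.33 -59 -116 0 70" --pt "0 0 -0.44 -78 -154 0 70" --pt "0 0 -0.55 -97 -192 0 70" --pt "0 0 -0.64 -116 -229 0 70" --pt "0 0 -0.72 -135 -267 0 70" --pt "0 0 -0.77 -154 -304 0 70"

```text
clock: 0.82
eef_pos: [0.491, -0.3491, 0.2483]
tcp_rot: [0.984, -0.181, -0.0, 0.0]
ft_force: [0.9, 0.1, -0.1]
width: 0.0596
```

```bash
python3 -c "
from h import *
go([.56,-.26,.247],-21)"
```

```text
t 0.82 pos [ 0.491  -0.3491  0.2483] xang -20.8 tilt 0.01 w 0.0596 F [ 0.9  0.1 -0.1]
 -> rotvec [0.0001 0.0001 0.0034] shift [  32.8 -107.8    1.3] rows 2.703041554185329
```

Request:
send_rows --pt "0 0 0 11 -36 0 60" --pt "0 0 0 22 -72 0 60" --pt "0 0 0 33 -105 0 60" --pt "0 0 0 33 -105 0 60" --pt "0 0 0 33 -105 0 60"

```text
clock: 1.23
eef_pos: [0.5601, -0.2617, 0.248]
tcp_rot: [0.984, -0.18, -0.0, -0.001]
ft_force: [-0.2, -0.8, 0.1]
width: 0.0514
```

Run:
```python
from cell import *
import cv2,numpy as np
from h import *
s=snapshot("wrist");np.savez("s_wrist1.npz",**s)
cv2.imwrite("pics/wrist1.png",s["image"][:,:,::-1]);print(s["origin"],R.from_quat(s["attitude"]).as_matrix().round(3))
go([.637,-.25,.2],-21)
```

```text
[ 0.58668711 -0.19134831  0.37412284] [[ 0.935  0.338  0.104]
 [-0.354  0.894  0.276]
 [-0.    -0.295  0.956]]
t 1.28 pos [ 0.5588 -0.2641  0.2479] xang -20.9 tilt 0.05 w 0.0516 F [ 0.9 -0.5  0.5]
 -> rotvec [0.0003 0.0008 0.0012] shift [ 68.1 -41.1  47.8] rows 2.225510647057277
```

View pics/wrist1.png

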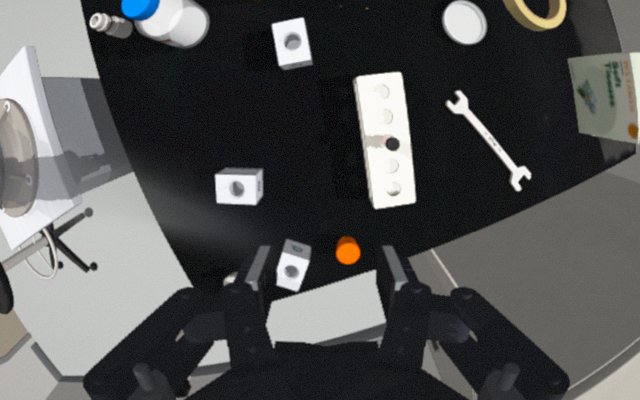

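The wrist view shows the rack at (385,140) with the vial's black cap at (392,143) and the chosen adapter at (239,187) with its bore at (237,188).

```bash
cat >> h.py <<'E'
def blob(m,near):
    c,l,st,ce=cv2.connectedComponentsWithStats(m.astype(np.uint8))
    i=1+np.argmin(np.hypot(*(ce[1:]-near).T)+1e3*(st[1:,4]<8));return l==i,ce[i],st[i]
E
python3 - <<'E'
from h import *
s=load("s_wrist1.npz");im=s["image"];g=im.max(2).astype(int);mn=im.min(2).astype(int)
# bore
def win(m,u,v,r):
    o=np.zeros_like(m);o[v-r:v+r,u-r:u+r]=m[v-r:v+r,u-r:u+r];return o
for thr in (130,160):
    b,c,st=blob(win(g<thr,237,188,11),(237,188));print("bore",c.round(2),st,plane(s,c,.04,True).round(4))
for thr in (150,180,200):
    b,c,st=blob(win(mn>thr,239,187,32),(239,187))
    cs,_=cv2.findContours(b.astype(np.uint8),0,2);k=max(cs,key=cv2.contourArea)[:,0,:]
    w=plane(s,k,.04,True)[:,:2]*1000
    print(thr,st,[np.round(x,1) for x in cv2.minAreaRect(w.astype(np.float32))])
for thr in (60,80):
    b,c,st=blob(win(g<thr,392,143,14),(392,143));print("cap",c.round(2),st,plane(s,c,.065,True).round(4))
b,c,st=blob(win(mn>110,385,140,75),(385,140))
cs,_=cv2.findContours(b.astype(np.uint8),0,2);k=max(cs,key=cv2.contourArea)[:,0,:]
print("rack",[np.round(x,1) for x in cv2.minAreaRect((plane(s,k,.038,True)[:,:2]*1000).astype(np.float32))])
for n,(x,y) in {"ad":(205,155),"vi":(355,105)}.items():
    cv2.imwrite(f"pics/w1_{n}.png",cv2.resize(im[y:y+70,x:x+70,::-1],None,fx=7,fy=7,interpolation=cv2.INTER_CUBIC))
a=cv2.imread("pics/w1_ad.png");b=cv2.imread("pics/w1_vi.png");cv2.imwrite("pics/w1_both.png",cv2.resize(np.hstack([a,b]),(796,398)))
E
```

```text
bore [236.51 189.  ] [233 182  10  13  74] [[ 0.4592 -0.2382  0.04  ]]
bore [237.04 188.84] [233 182  10  14 114] [[ 0.4599 -0.2383  0.04  ]]
150 [ 215  171   47   34 1221] [array([ 461.5, -236.9]), array([39.5, 55.5]), np.float64(66.8)]
180 [ 215  172   46   33 1054] [array([ 461. , -237.3]), array([37.9, 54.1]), np.float64(67.3)]
200 [216 175  41  29 931] [array([ 458.1, -238. ]), array([33.5, 48.9]), np.float64(68.3)]
cap [392.   144.19] [387 139  11  11  58] [[ 0.6369 -0.248   0.065 ]]
cap [391.96 143.62] [386 138  13  12 117] [[ 0.637  -0.2475  0.065 ]]
rack [array([ 636.4, -248. ]), array([151.5,  54.7]), np.float64(78.4)]
```

View pics/w1_both.png

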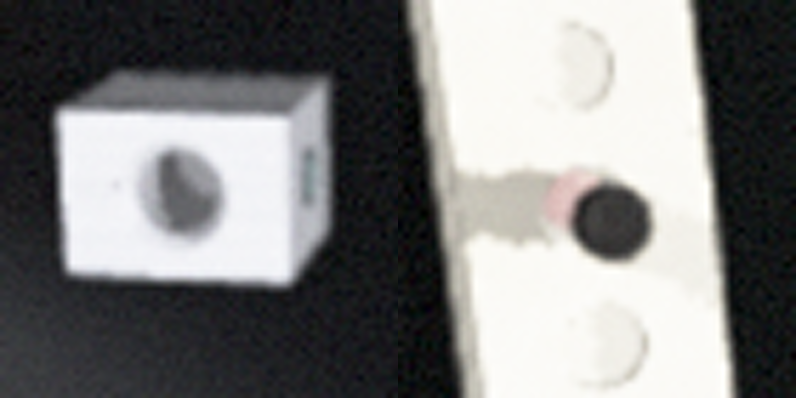

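```bash
cat >> h.py <<'E'
def tri(*sv):
    A=np.zeros((3,3));b=np.zeros(3)
    for s,uv,f in sv:
        d=ray(s,uv,f)[0];d/=np.linalg.norm(d);M=np.eye(3)-np.outer(d,d);A+=M;b+=M@s["origin"]
    p=np.linalg.solve(A,b)
    res=[1000*np.linalg.norm((np.eye(3)-np.outer(d,d))@(p-s["origin"])) for s,uv,f in sv for d in [ray(s,uv,f)[0]/np.linalg.norm(ray(s,uv,f)[0])]]
    return p.round(4),np.round(res,1)
E
python3 - <<'E'
from h import *
w=load("s_wrist1.npz");t=load("s_top0.npz");c=load("s_scene0.npz")
def dark(s,u,v,r,thr):
    g=s["image"].max(2)[v-r:v+r+1,u-r:u+r+1].astype(float);wt=np.clip(thr-g,0,None);y,x=np.mgrid[-r:r+1,-r:r+1]
    return np.array([u+(wt*x).sum()/wt.sum(),v+(wt*y).sum()/wt.sum()])
ct=dark(t,375,177,4,120);bt=dark(t,371,245,4,170);cc=dark(c,395,209,5,110)
print(ct,bt,cc)
print(t["image"].max(2)[171:185,368:382]);print(c["image"].max(2)[202:222,387:403])
print("cap",tri((w,[392,143.9],True),(t,ct,False)));print("bore",tri((w,[237,188.9],True),(t,bt,False)))
E
```

```text
[374.48230088 176.96017699] [371.90140845 244.62676056] [394.67826375 207.05964215]
[[250 251 250 248 247 246 245 237 222 196 177 162 148 137]
 [250 250 250 250 250 251 250 247 241 235 230 224 215 207]
 [250 250 250 250 250 248 245 240 238 239 240 239 238 241]
 [250 250 250 249 245 235 222 205 214 231 240 242 245 248]
 [249 250 250 246 229 185 147 134 161 213 237 245 248 250]
 [249 250 249 239 198 131  89  86 124 189 234 246 249 250]
 [249 249 247 229 174 109  77  76 113 180 232 247 250 250]
 [249 249 243 223 174 122  92  92 135 200 240 249 249 248]
 [250 248 241 226 202 166 137 137 179 230 247 250 248 244]
 [250 246 236 227 220 205 186 189 223 244 250 250 247 243]
 [249 242 225 217 216 214 213 224 241 249 251 250 248 243]
 [248 238 217 202 204 210 223 239 248 250 251 250 249 246]
 [248 236 214 198 198 210 231 246 250 250 250 251 250 249]
 [245 230 208 196 198 215 236 248 250 250 250 250 251 250]]
[[ 66  67  65  67  66  66  67  66  65  67  66  66  66  66  67  67]
 [ 67  66  66  66  66  66  68  66  67  66  68  67  67  67  67  66]
 [ 67  68  67  66  67  67  67  68  66  67  67  66  67  
[... 572 characters left out ...]
1 197 163 142 124 114 103 107 144 185 210]
 [252 254 254 254 253 249 242 231 220 203 184 158 140 159 194 220]
 [243 252 254 254 253 252 251 249 248 244 237 224 208 196 194 196]
 [233 252 254 254 252 251 250 251 251 250 249 249 248 239 222 197]
 [246 253 254 254 252 248 247 247 247 247 249 252 253 251 247 234]
 [253 254 254 253 248 239 233 232 233 236 244 251 252 252 251 249]
 [254 254 252 247 233 217 203 198 201 208 228 246 251 252 252 252]
 [253 248 240 227 205 182 168 164 167 176 207 240 251 253 253 253]
 [246 233 225 218 206 187 177 178 189 205 228 247 253 254 254 254]]
cap (array([ 0.6367, -0.2478,  0.0673]), array([0.4, 0.4]))
bore (array([ 0.4597, -0.2394,  0.04  ]), array([1.1, 1.1]))
```

Request:
send_rows --pt "0 0 0 26 -16 25 45" --pt "0 0 0 52 -32 50 45" --pt "0 0 0 68 -42 80 45" --pt "0 0 0 68 -42 115 45" --pt "0 0 0 68 -42 130 45" --pt "0 0 0 68 -42 130 45" --pt "0 0 0 68 -42 130 45"

```text
clock: 1.87
eef_pos: [0.6358, -0.2518, 0.1175]
tcp_rot: [0.983, -0.184, -0.001, 0.0]
ft_force: [-0.2, -0.6, 0.8]
width: 0.0385
```

Run:
```python
from cell import *
from h import *
s=snapshot("wrist");np.savez("s_wrist2.npz",**s)
cv2.imwrite("pics/wrist2.png",s["image"][:,:,::-1])
go([.637,-.248,.06],-21)
```

```text
t 1.92 pos [ 0.637  -0.2518  0.1192] xang -21.2 tilt 0.07 w 0.0383 F [0.3 1.  1.6]
 -> rotvec [ 0.0008 -0.0008 -0.0027] shift [-1.4 -3.6 59.2] rows 1.4225490890568153
```

View pics/wrist2.png

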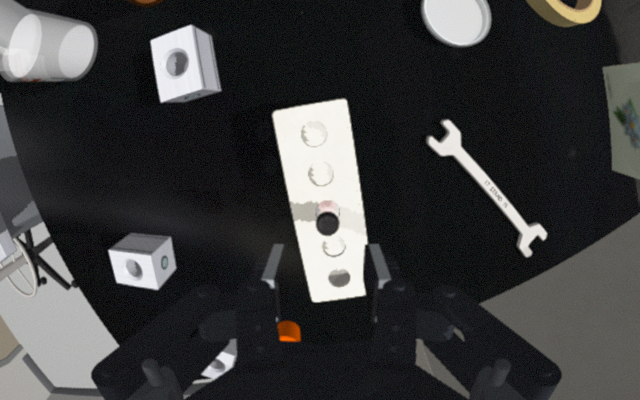

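The cap sits at (327,223), roughly centred between the open pads at (275,270) and (378,270). I'll check it from two wrist places.

Run:
```python
from h import *
w=load("s_wrist1.npz");s=load("s_wrist2.npz")
g=s["image"].max(2)
m=np.zeros(g.shape,bool);m[208:240,310:345]=(g<80)[208:240,310:345]
b,c,st=blob(m,(327,223));print(c,st)
print(plane(s,c,.065,True),tri((w,[392,143.9],True),(s,c,True)))
```

```text
[327.02631579 223.16315789] [317 212  21  23 380]
[[ 0.63832604 -0.24679995  0.065     ]] (array([ 0.6377, -0.2486,  0.0604]), array([0.1, 0.1]))
```

Request:
send_rows --pt "0 0 0 -1 -4 15 45" --pt "0 0 0 -1 -4 35 45" --pt "0 0 0 -1 -4 50 45" --pt "0 0 0 -1 -4 59 45" --pt "0 0 0 -1 -4 59 45" --pt "0 0 0 -1 -4 59 45"

```text
clock: 2.42
eef_pos: [0.6379, -0.2463, 0.0598]
tcp_rot: [0.983, -0.183, 0.0, 0.0]
ft_force: [0.1, 0.4, 0.6]
width: 0.0384
```

```bash
python3 -c "
from h import *
go([.637,-.248,.06],-21)"
```

```text
t 2.42 pos [ 0.6379 -0.2463  0.0598] xang -21.1 tilt 0.02 w 0.0384 F [0.1 0.4 0.6]
 -> rotvec [ 0.0002 -0.0003 -0.0011] shift [-0.2  1.9 -0.2] rows 0.046047872813650026
```

Close, then lift.

Request:
send_rows --pt "0 0 0 0 1 0 0" --pt "0 0 0 0 1 0 0" --pt "0 0 0 0 1 0 0" --pt "0 0 0 0 1 0 0" --pt "0 0 0 0 1 0 0" --pt "0 0 0 0 1 0 0" --pt "0 0 0 0 1 0 0" --pt "0 0 0 0 1 0 0"

```text
clock: 3.08
eef_pos: [0.6384, -0.2473, 0.0608]
tcp_rot: [0.983, -0.183, 0.001, 0.0]
ft_force: [-0.1, -0.0, 7.0]
width: 0.0126
```

Request:
send_rows --pt "0 0 0 0 0 -10 0" --pt "0 0 0 0 0 -25 0" --pt "0 0 0 0 0 -45 0" --pt "0 0 0 0 0 -65 0" --pt "0 0 0 0 0 -80 0" --pt "0 0 0 0 0 -90 0" --pt "0 0 0 0 0 -90 0" --pt "0 0 0 0 0 -90 0"

```text
clock: 3.75
eef_pos: [0.6376, -0.2468, 0.15]
tcp_rot: [0.983, -0.182, 0.001, 0.0]
ft_force: [0.4, 0.8, 0.2]
width: 0.0125
```

Run:
```python
from cell import *
from h import *
s=snapshot("wrist");np.savez("s_wrist3.npz",**s);t=snapshot("scene");np.savez("s_scene3.npz",**t)
a=s["image"][100:350,200:460,::-1];b=t["image"][100:350,300:560,::-1]
cv2.imwrite("pics/w3.png",cv2.resize(np.hstack([a,b]),(800,385),interpolation=cv2.INTER_CUBIC))
go([.4585,-.2385,.15],-21)
```

```text
t 3.85 pos [ 0.6366 -0.2465  0.1483] xang -21.0 tilt 0.1 w 0.0124 F [ 0.3 -0.8 -0.9]
 -> rotvec [ 0.0002  0.0018 -0.0004] shift [-169.2   56.4   -1.4] rows 4.276709496742826
```

View pics/w3.png

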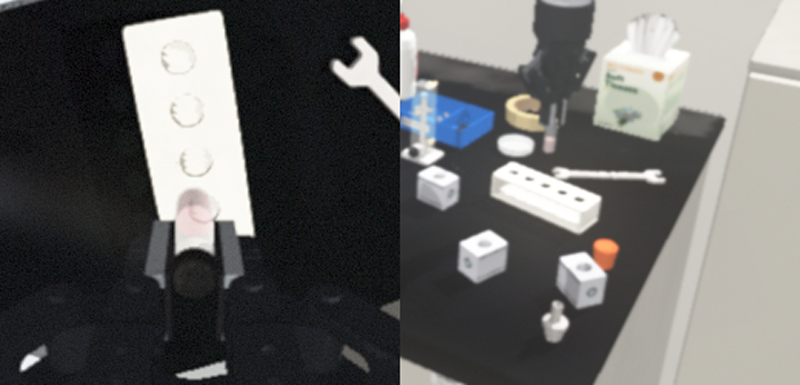

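Run:
```python
from h import *
t=load("s_scene3.npz")
cv2.imwrite("pics/s3.png",cv2.resize(t["image"][120:215,360:440,::-1],None,fx=6,fy=6,interpolation=cv2.INTER_CUBIC))
P=cloud(t)
for v in range(150,202,3):
    r=P[v,385:412];k=(abs(r[:,0]-.64)<.04)&(abs(r[:,1]+.2465)<.03)
    if k.any(): print(v,np.nonzero(k)[0][[0,-1]]+385,r[k].mean(0).round(4))
```

```text
150 [391 411] [ 0.6255 -0.2499  0.2038]
153 [393 411] [ 0.6246 -0.253   0.1983]
156 [394 411] [ 0.6325 -0.253   0.1891]
159 [385 411] [ 0.628  -0.2506  0.1835]
162 [385 410] [ 0.6242 -0.2493  0.178 ]
165 [393 408] [ 0.6257 -0.2525  0.1716]
168 [391 407] [ 0.6277 -0.2494  0.1635]
171 [390 407] [ 0.6276 -0.2491  0.1567]
174 [390 407] [ 0.6281 -0.2497  0.1499]
177 [390 406] [ 0.6276 -0.2495  0.1433]
180 [390 405] [ 0.6285 -0.2489  0.1359]
183 [394 401] [ 0.6275 -0.2499  0.1297]
186 [394 400] [ 0.6304 -0.2487  0.1213]
189 [394 400] [ 0.6313 -0.2491  0.1141]
192 [393 400] [ 0.6311 -0.2489  0.107 ]
195 [393 399] [ 0.6303 -0.2488  0.1003]
198 [394 399] [ 0.6307 -0.2505  0.0935]
```

View pics/s3.png

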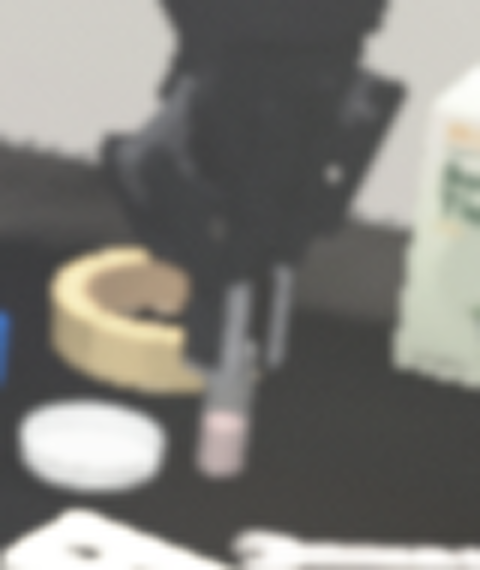

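Request:
send_rows --pt "0 0 0 -30 10 0 0" --pt "0 0 0 -65 22 0 0" --pt "0 0 0 -100 33 0 0" --pt "0 0 0 -135 45 0 0" --pt "0 0 0 -160 53 0 0" --pt "0 0 0 -169 56 0 0" --pt "0 0 0 -169 56 0 0" --pt "0 0 0 -169 56 0 0"

```text
clock: 4.52
eef_pos: [0.4602, -0.2384, 0.1492]
tcp_rot: [0.983, -0.183, 0.0, -0.0]
ft_force: [1.1, 0.5, -1.0]
width: 0.0124
```

Request:
send_rows --pt "0 0 0 0 0 20 0" --pt "0 0 0 0 0 33 0" --pt "0 0 0 0 0 33 0" --pt "0 0 0 0 0 33 0" --pt "0 0 0 0 0 33 0"

```text
clock: 4.93
eef_pos: [0.4611, -0.2382, 0.1167]
tcp_rot: [0.983, -0.182, 0.001, -0.0]
ft_force: [0.2, -0.4, 0.1]
width: 0.0122
```

Run:
```python
from cell import *
from h import *
s=snapshot("wrist");t=snapshot("scene");p=snapshot("top")
np.savez("s_wrist4.npz",**s);np.savez("s_scene4.npz",**t);np.savez("s_top4.npz",**p)
a=cv2.resize(s["image"][130:330,220:430,::-1],(420,400),interpolation=cv2.INTER_CUBIC);b=cv2.resize(t["image"][210:300,310:390,::-1],(356,400),interpolation=cv2.INTER_CUBIC)
cv2.imwrite("pics/w4.png",np.hstack([a,b]))
go([.4585,-.2385,.0615],-21)
```

```text
t 5.08 pos [ 0.4605 -0.2385  0.117 ] xang -21.0 tilt 0.09 w 0.0128 F [-0.5  0.5 -0.1]
 -> rotvec [-0.     -0.0016 -0.0003] shift [-2.   0.7 55.5] rows 1.3329268815777962
```

View pics/w4.png

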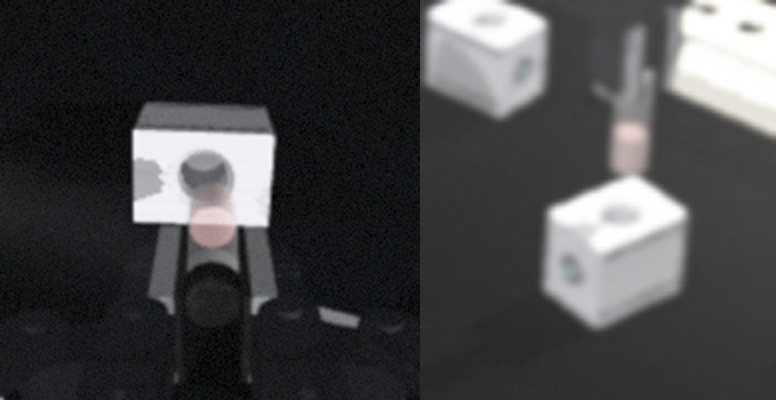

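```bash
cat >> h.py <<'E'
def projf(s,p):
    c=R.from_quat(s["attitude"]).inv().apply(np.atleast_2d(p)-s["origin"]);x=np.column_stack([c[:,0],-c[:,1]]);r=np.linalg.norm(x,axis=1)
    return s["K"][:2,2]+x/r[:,None]*(np.arctan2(r,-c[:,2])*s["K"][0,0])[:,None]
E
python3 - <<'E'
from h import *
s=load("s_wrist4.npz");t=load("s_top4.npz");w=load("s_wrist1.npz")
print("bore",plane(s,[[323,217.5],[323,216.5]],.04,True).round(4), tri((s,[323,217.5],True),(w,[237,188.9],True)))
q=projf(s,[[.4605,-.2385,z] for z in (.0615,.067,.117,.1215)]);print(q,(q-[220,130])*2)
g=s["image"].min(2)
m=np.zeros(g.shape,bool);m[192:246,284:360]=(g>170)[192:246,284:360]
ks,_=cv2.findContours(m.astype(np.uint8),0,2);k=np.vstack(ks)[:,0]
print([np.round(x,1) for x in cv2.minAreaRect((plane(s,k,.04,True)[:,:2]*1000).astype(np.float32))])
P=cloud(load("s_scene4.npz"));t=load("s_scene4.npz")
for v in range(234,250,2):
    r=P[v,345:368];k=(r[:,2]>.05)&(abs(r[:,0]-.46)<.03)&(abs(r[:,1]+.24)<.03)
    if k.any(): print(v,np.nonzero(k)[0][[0,-1]]+345,r[k].mean(0).round(4))
E
```

```text
bore [[ 0.4594 -0.2371  0.04  ]
 [ 0.4597 -0.2364  0.04  ]] (array([ 0.4587, -0.2386,  0.0364]), array([0.3, 0.3]))
[[325.17612202 230.55423626]
 [325.16843578 233.98666347]
 [325.07916396 275.8657694 ]
 [325.06900664 280.89574387]] [[210.35224403 201.10847252]
 [210.33687156 207.97332694]
 [210.15832792 291.7315388 ]
 [210.13801329 301.79148775]]
[array([ 457.4, -238.1]), array([35.1, 47.7]), np.float64(66.6)]
234 [354 361] [ 0.455  -0.2421  0.0931]
236 [353 361] [ 0.4554 -0.2413  0.0883]
238 [353 360] [ 0.4549 -0.2408  0.0841]
240 [354 360] [ 0.4551 -0.242   0.08  ]
242 [353 360] [ 0.4548 -0.2415  0.0756]
244 [353 360] [ 0.4545 -0.2419  0.0715]
246 [353 360] [ 0.4551 -0.242   0.0668]
248 [353 359] [ 0.4545 -0.2415  0.0625]
```

Request:
send_rows --pt "0 0 0 -2 0.5 8 0" --pt "0 0 0 -2 0.5 16 0" --pt "0 0 0 -2 0.5 22 0" --pt "0 0 0 -2 0.5 27 0" --pt "0 0 0 -2 0.5 31 0" --pt "0 0 0 -2 0.5 35 0" --pt "0 0 0 -2 0.5 35 0" --pt "0 0 0 -2 0.5 35 0"

```text
clock: 5.75
eef_pos: [0.4574, -0.238, 0.081]
tcp_rot: [0.983, -0.182, -0.0, -0.0]
ft_force: [-0.5, -0.5, 0.2]
width: 0.0126
```

Run:
```python
from cell import *
from h import *
s=snapshot("wrist");t=snapshot("scene")
a=cv2.resize(s["image"][130:330,220:430,::-1],(420,400),interpolation=cv2.INTER_CUBIC);b=cv2.resize(t["image"][210:300,310:390,::-1],(356,400),interpolation=cv2.INTER_CUBIC)
cv2.imwrite("pics/w5.png",np.hstack([a,b]))
go([.4585,-.2385,.0615],-21)
```

```text
t 5.85 pos [ 0.4577 -0.2381  0.0815] xang -21.0 tilt 0.02 w 0.0127 F [-0.2 -0.   0.7]
 -> rotvec [-0.     -0.0003 -0.0005] shift [ 0.9  0.  20. ] rows 0.4792603686136779
```

View pics/w5.png

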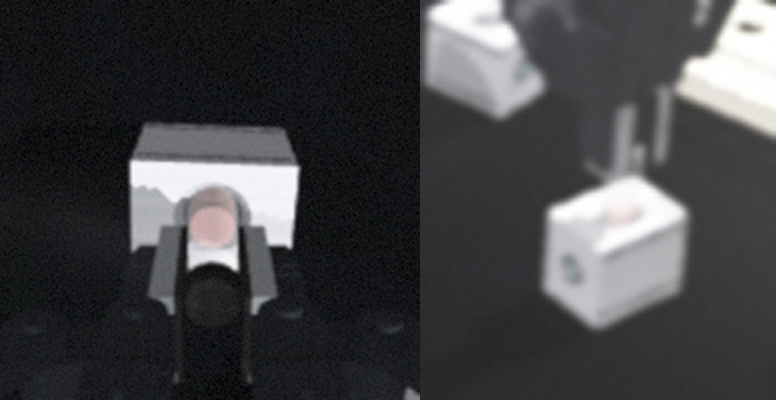

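The pink lower end of the vial is now inside the bore ring at crop (212,215), and there is no contact force. I'll keep pushing down.

Request:
send_rows --pt "0 0 0 0 0 6 0" --pt "0 0 0 0 0 11 0" --pt "0 0 0 0 0 15 0" --pt "0 0 0 0 0 18 0" --pt "0 0 0 0 0 20 0" --pt "0 0 0 0 0 20 0" --pt "0 0 0 0 0 20 0"

```text
clock: 6.43
eef_pos: [0.4575, -0.2382, 0.0616]
tcp_rot: [0.983, -0.182, -0.0, 0.0]
ft_force: [-1.6, 1.1, 6.4]
width: 0.0125
```

Run:
```python
from cell import *
from h import *
s=snapshot("wrist");t=snapshot("scene")
a=cv2.resize(s["image"][130:330,220:430,::-1],(420,400),interpolation=cv2.INTER_CUBIC);b=cv2.resize(t["image"][210:300,310:390,::-1],(356,400),interpolation=cv2.INTER_CUBIC)
cv2.imwrite("pics/w6.png",np.hstack([a,b]))
go([.4585,-.2385,.0615],-21)
```

```text
t 6.53 pos [ 0.4576 -0.2382  0.0616] xang -21.0 tilt 0.01 w 0.0127 F [-2.8  0.6  6.3]
 -> rotvec [ 0.0003  0.     -0.0007] shift [ 1.  -0.   0.1] rows 0.02438515835522789
```

View pics/w6.png

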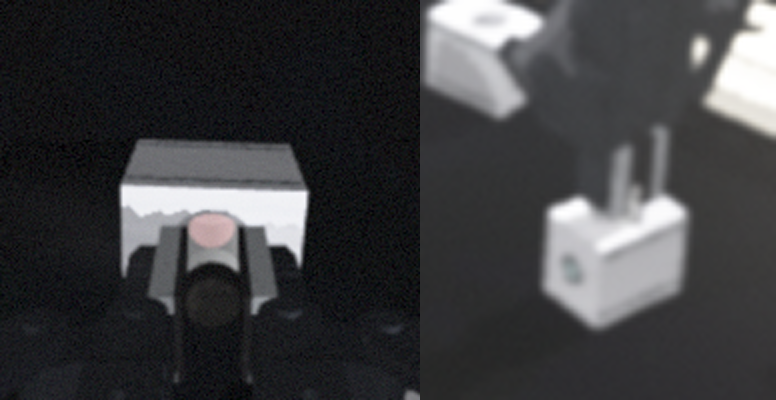

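Request:
send_rows --pt "0 0 0 0 0 1 0" --pt "0 0 0 0 0 2 0" --pt "0 0 0 0 0 2 0" --pt "0 0 0 0 0 2 0"

```text
clock: 6.87
eef_pos: [0.4581, -0.2384, 0.0614]
tcp_rot: [0.983, -0.183, 0.0, 0.001]
ft_force: [-5.9, 3.5, 26.0]
width: 0.0126
```

There is a firm stop at the expected height (0.0614 against 0.0615), so the vial is home. I'll back off the push, release, and rise.

Request:
send_rows --pt "0 0 0 0 0 -2 0" --pt "0 0 0 0 0 -2 40" --pt "0 0 0 0 0 -2 40" --pt "0 0 0 0 0 -2 40" --pt "0 0 0 0 0 -2 40" --pt "0 0 0 0 0 -2 40"

```text
clock: 7.37
eef_pos: [0.4574, -0.2381, 0.061]
tcp_rot: [0.983, -0.183, -0.0, -0.0]
ft_force: [-1.0, 0.1, -1.2]
width: 0.0343
```

Request:
send_rows --pt "0 0 0 0 0 -15 50" --pt "0 0 0 0 0 -45 60" --pt "0 0 0 0 0 -80 85" --pt "0 0 0 0 0 -110 85" --pt "0 0 0 0 0 -110 85" --pt "0 0 0 0 0 -110 85"

```text
clock: 7.87
eef_pos: [0.4586, -0.2387, 0.1729]
tcp_rot: [0.983, -0.183, 0.002, 0.001]
ft_force: [-0.2, -0.2, -0.9]
width: 0.0725
```

Run:
```python
from cell import *
from h import *
s=snapshot("wrist");t=snapshot("scene");p=snapshot("top")
np.savez("s_wrist7.npz",**s);np.savez("s_scene7.npz",**t);np.savez("s_top7.npz",**p)
a=cv2.resize(s["image"][130:330,220:430,::-1],(420,400),interpolation=cv2.INTER_CUBIC);b=cv2.resize(t["image"][210:300,310:390,::-1],(356,400),interpolation=cv2.INTER_CUBIC)
cv2.imwrite("pics/w7.png",np.hstack([a,b]))
go([.4585,-.2385,.15],68)
P=cloud(t);m=(np.hypot(P[...,0]-.4585,P[...,1]+.2385)<.02)&(P[...,2]<.09);q=P[m];q=q[q[:,2]>.045]
print("vial top",q[:,2].max(),q.mean(0))
```

```text
t 8.02 pos [ 0.4566 -0.2378  0.17  ] xang -21.0 tilt 0.14 w 0.0725 F [ 0.5  0.2 -0.1]
 -> rotvec [-0.002   0.0019 -1.5538] shift [ 2.1 -0.  20. ] rows 0.48193008403631343
vial top 0.06605608878488894 [ 0.45285176 -0.24065101  0.05707375]
```

View pics/w7.png

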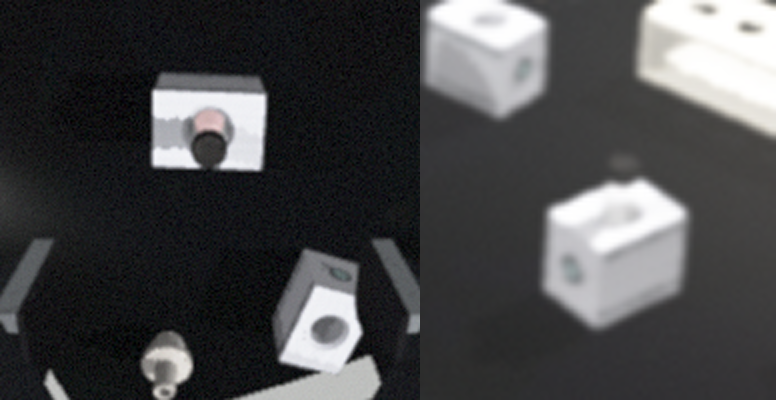

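Request:
send_rows --pt "0 0 -0.12 0 0 0 65" --pt "0 0 -0.24 0 0 0 65" --pt "0 0 -0.36 1 0 0 65" --pt "0 0 -0.48 1 0 0 65" --pt "0 0 -0.6 1 0 0 65" --pt "0 0 -0.72 1 0 0 65" --pt "0 0 -0.84 1 0 0 65" --pt "0 0 -0.95 1 0 0 65"

```text
clock: 8.68
eef_pos: [0.4575, -0.238, 0.1696]
tcp_rot: [0.957, 0.29, -0.001, -0.001]
ft_force: [-0.3, -0.3, -0.3]
width: 0.0555
```

Request:
send_rows --pt "0 0 -0.12 0 0 0 65" --pt "0 0 -0.24 0 0 0 65" --pt "0 0 -0.36 0 0 0 65" --pt "0 0 -0.48 0 0 0 65" --pt "0 0 -0.595 0 0 0 65" --pt "0 0 -0.595 0 0 0 65" --pt "0 0 -0.595 0 0 0 65"

```text
clock: 9.27
eef_pos: [0.4578, -0.2382, 0.1701]
tcp_rot: [0.832, 0.554, -0.0, -0.001]
ft_force: [-0.5, -0.1, 1.1]
width: 0.0559
```

Run:
```python
from cell import *
from h import *
s=snapshot("wrist");np.savez("s_wrist8.npz",**s)
cv2.imwrite("pics/w8.png",s["image"][:,:,::-1])
go([.4585,-.2385,.026],67.5);print(get_obs()["joint_positions"].round(2))
```

```text
t 9.32 pos [ 0.4579 -0.2383  0.1703] xang 67.3 tilt 0.11 w 0.0556 F [ 1.2  0.5 -0.1]
 -> rotvec [-0.0019 -0.0006 -0.0038] shift [-1.000e-01  9.000e-01  1.443e+02] rows 3.4606432744044535
[ 0.86  0.38 -0.61  1.97  0.28  0.87  1.28]
```

View pics/w8.png

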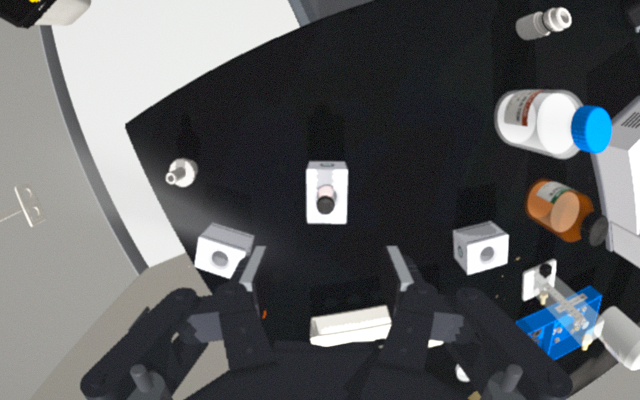

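Run:
```python
from h import *
for f,(u0,u1,v0,v1) in {"s_wrist8.npz":(302,352,155,228),"s_wrist7.npz":(290,356,160,220)}.items():
    s=load(f);g=s["image"].min(2)
    for thr in (130,160,190):
        m=np.zeros(g.shape,np.uint8);m[v0:v1,u0:u1]=(g>thr)[v0:v1,u0:u1]
        m=cv2.morphologyEx(m,cv2.MORPH_OPEN,np.ones((3,3)))
        ks,_=cv2.findContours(m,0,2);k=np.vstack(ks)[:,0]
        print(f,thr,[np.round(x,1) for x in cv2.minAreaRect((plane(s,k,.04,True)[:,:2]*1000).astype(np.float32))])
cv2.imwrite("pics/w8c.png",cv2.resize(load("s_wrist8.npz")["image"][145:235,285:370,::-1],None,fx=6,fy=6,interpolation=cv2.INTER_CUBIC))
```

```text
s_wrist8.npz 130 [array([ 454.9, -236.6]), array([35.4, 55.1]), np.float64(66.5)]
s_wrist8.npz 160 [array([ 454.9, -236.6]), array([35.1, 54.7]), np.float64(66.9)]
s_wrist8.npz 190 [array([ 457.3, -237.6]), array([35. , 49.3]), np.float64(66.7)]
s_wrist7.npz 130 [array([ 457.7, -237.6]), array([35.2, 48.8]), np.float64(67.4)]
s_wrist7.npz 160 [array([ 457.5, -237.6]), array([34.7, 48.6]), np.float64(67.1)]
s_wrist7.npz 190 [array([ 457.5, -237.6]), array([33.6, 47.5]), np.float64(68.8)]
```

View pics/w8c.png

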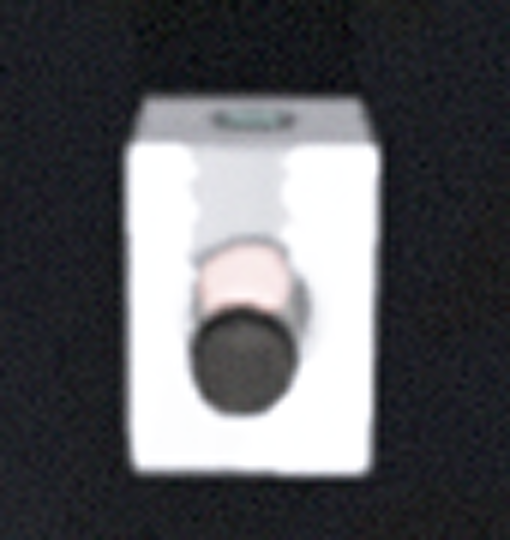

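Request:
send_rows --pt "0 0 0 0 0 25 65" --pt "0 0 0 0 0 60 65" --pt "0 0 0 0 0 90 65" --pt "0 0 0 0 0 115 65" --pt "0 0 0 0 0 135 65" --pt "0 0 0 0 0 144 65" --pt "0 0 0 0 0 144 65" --pt "0 0 0 0 0 144 65"

```text
clock: 9.98
eef_pos: [0.4587, -0.2383, 0.0275]
tcp_rot: [0.832, 0.555, -0.0, -0.0]
ft_force: [0.1, 0.4, 0.6]
width: 0.0558
```

Request:
send_rows --pt "0 0 0 0 0 0 45" --pt "0 0 0 0 0 0 35" --pt "0 0 0 0 0 0 0" --pt "0 0 0 0 0 0 0" --pt "0 0 0 0 0 0 0" --pt "0 0 0 0 0 0 0" --pt "0 0 0 0 0 0 0" --pt "0 0 0 0 0 0 0"

```text
clock: 10.65
eef_pos: [0.4597, -0.2389, 0.0289]
tcp_rot: [0.832, 0.555, 0.001, 0.001]
ft_force: [-0.7, 0.3, 6.4]
width: 0.0333
```

Run:
```python
from cell import *
from h import *
s=snapshot("wrist");np.savez("s_wrist9.npz",**s)
cv2.imwrite("pics/w9.png",cv2.resize(s["image"][140:330,220:430,::-1],None,fx=3,fy=3,interpolation=cv2.INTER_CUBIC))
go([.4585,-.2385,.026],67.3)
```

```text
t 10.70 pos [ 0.4596 -0.239   0.0289] xang 67.5 tilt 0.17 w 0.0330 F [-1.   0.1  6.4]
 -> rotvec [0.003  0.0003 0.0028] shift [-0.  -1.2  2.9] rows 0.07515037385503642
```

View pics/w9.png

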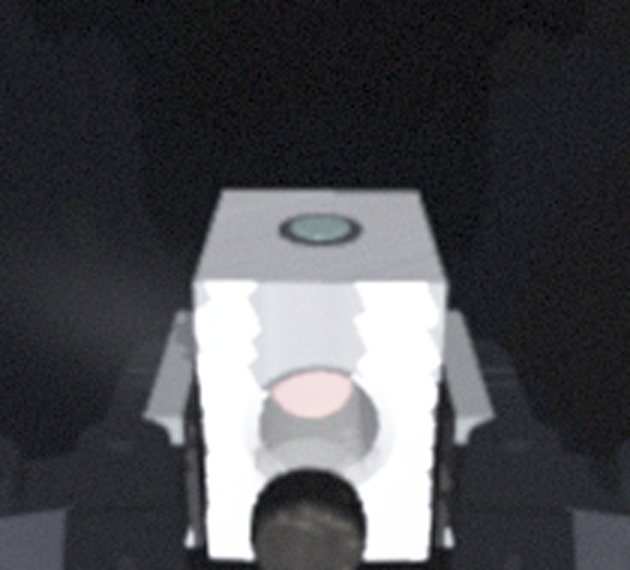

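Request:
send_rows --pt "0 0 0 0 0 -8 0" --pt "0 0 0 0 0 -22 0" --pt "0 0 0 0 0 -45 0" --pt "0 0 0 0 0 -75 0" --pt "0 0 0 0 0 -105 0" --pt "0 0 0 0 0 -135 0" --pt "0 0 0 0 0 -160 0" --pt "0 0 0 0 0 -170 0"

```text
clock: 11.37
eef_pos: [0.4599, -0.2389, 0.2015]
tcp_rot: [0.832, 0.555, 0.001, 0.003]
ft_force: [0.0, 0.1, -1.6]
width: 0.0332
```

Run:
```python
from cell import *
from h import *
s=snapshot("wrist");t=snapshot("scene")
a=cv2.resize(s["image"][130:330,220:430,::-1],(420,400),interpolation=cv2.INTER_CUBIC);b=cv2.resize(t["image"][110:290,250:410,::-1],(356,400),interpolation=cv2.INTER_CUBIC)
cv2.imwrite("pics/w10.png",np.hstack([a,b]))
go([.57,.18,.195],100.5)
```

```text
t 11.47 pos [ 0.4593 -0.239   0.1993] xang 67.5 tilt 0.24 w 0.0332 F [-0.3  0.2 -2.3]
 -> rotvec [ 0.0036  0.0021 -0.5765] shift [429.4 -58.3   3.6] rows 10.392322712903212
```

View pics/w10.png

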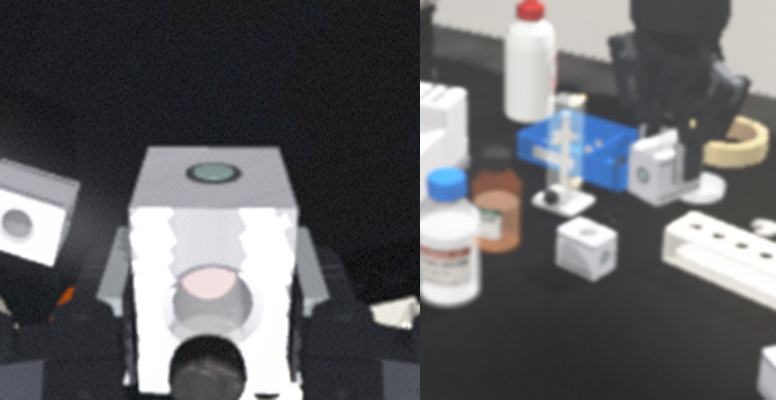

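Request:
send_rows --pt "0 0 0 12 -2 0 0" --pt "0 0 0 35 -5 0 0" --pt "0 0 -0.05 65 -9 0 0" --pt "0 0 -0.1 95 -13 0 0" --pt "0 0 -0.15 125 -17 0 0" --pt "0 0 -0.2 155 -21 0 0" --pt "0 0 -0.25 185 -25 0 0" --pt "0 0 -0.3 215 -29 0 0"

```text
clock: 12.13
eef_pos: [0.5125, -0.0263, 0.1951]
tcp_rot: [0.738, 0.675, -0.001, -0.002]
ft_force: [0.7, 0.6, -1.7]
width: 0.0336
```

Request:
send_rows --pt "0 0 -0.04 18 0 0 0" --pt "0 0 -0.08 25 0 0 0" --pt "0 0 -0.08 25 0 0 0" --pt "0 0 -0.08 25 0 0 0"

```text
clock: 12.47
eef_pos: [0.5153, -0.0043, 0.1959]
tcp_rot: [0.712, 0.702, -0.001, -0.001]
ft_force: [-0.1, -1.2, -1.2]
width: 0.0333
```

Run:
```python
from cell import *
from h import *
s=snapshot("wrist");np.savez("s_wrist11.npz",**s)
cv2.imwrite("pics/w11.png",s["image"][:,:,::-1])
go([.57,.18,.195],100.5)
```

```text
t 12.52 pos [ 0.5155 -0.0052  0.1962] xang 89.1 tilt 0.13 w 0.0331 F [ 0.4 -0.5 -1.4]
 -> rotvec [-0.0023  0.0005 -0.1984] shift [186.   51.7   0.9] rows 4.630618213664982
```

View pics/w11.png

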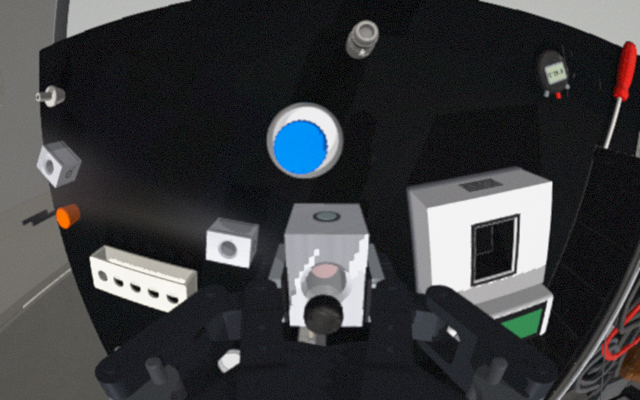

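The port shows as a dark-rimmed rectangle at about (495,249), with corners near (473,222), (519,216), (517,275) and (472,283).

Run:
```python
from h import *
w=load("s_wrist11.npz");t=load("s_top0.npz")
res={}
for n,s,f,(u0,u1,v0,v1) in (("w",w,True,(462,528,208,288)),("t",t,False,(198,236,182,218))):
    g=s["image"].max(2)
    for thr in (110,150):
        m=np.zeros(g.shape,np.uint8);m[v0:v1,u0:u1]=(g<thr)[v0:v1,u0:u1]
        m=cv2.morphologyEx(m,cv2.MORPH_CLOSE,np.ones((5,5)))
        b,c,st=blob(m,((u0+u1)/2,(v0+v1)/2))
        ks,_=cv2.findContours(b.astype(np.uint8),0,2);k=max(ks,key=cv2.contourArea)[:,0]
        r=cv2.minAreaRect((plane(s,k,.075,f)[:,:2]*1000).astype(np.float32))
        print(n,thr,st,[np.round(x,1) for x in r])
        res[n]=k
    x,y=(455,200) if n=="w" else (190,175)
    cv2.imwrite(f"pics/port_{n}.png",cv2.resize(s["image"][y:y+92,x:x+80,::-1] if n=="w" else s["image"][y:y+46,x:x+50,::-1],(480,552),interpolation=cv2.INTER_CUBIC))
# corners of quads, triangulated
cn={}
for n in res:
    a=cv2.approxPolyDP(res[n],4 if n=="w" else 3,True)[:,0];print(n,a.tolist())
# depth
P=cloud(t);q=P[190:225,192:247].reshape(-1,3);q=q[(q[:,2]>.065)&(q[:,2]<.085)];print("deck z top",np.median(q[:,2]))
d=w["range_z"]
v,u=np.mgrid[200:290,430:545];rr=ray(w,np.column_stack([u.ravel(),v.ravel()]),True)
K=R.from_quat(w["attitude"]).as_matrix();c=rr@K;pts=w["origin"]+rr/(-c[:,2:])*d[200:290,430:545].ravel()[:,None]
k=(pts[:,2]>.06)&(pts[:,2]<.09);print("deck z wrist",np.median(pts[k][:,2]),k.sum())
```

```text
w 110 [ 471  214   49   72 2808] [array([570.3, 163.6]), array([70.2, 55.8]), np.float64(10.6)]
w 150 [ 471  214   49   73 2927] [array([570.3, 164.1]), array([71.8, 56.2]), np.float64(10.8)]
t 110 [208 189  21  25 408] [array([570.5, 160.1]), array([59.6, 46.2]), np.float64(10.7)]
t 150 [206 186  24  29 525] [array([571.5, 161.6]), array([68.3, 52.2]), np.float64(10.6)]
w [[519, 214], [471, 225], [471, 286], [515, 273]]
t [[224, 186], [206, 190], [209, 214], [229, 210]]
deck z top 0.07471628243991713
deck z wrist 0.0755515073056242 8836
```

View pics/port_w.png

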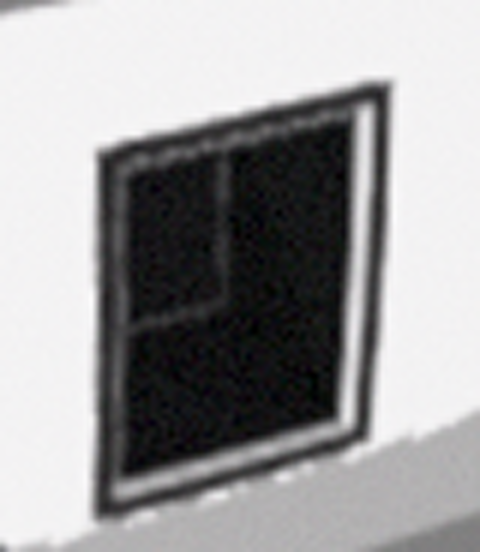

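View pics/port_t.png

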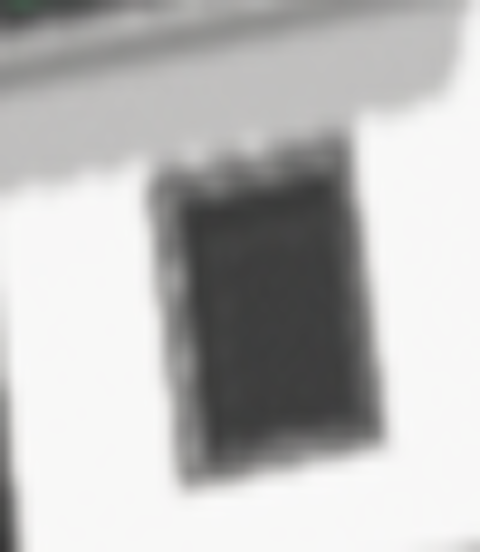

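```bash
python3 -c "
from h import *
go([.573,.163,.195],100.7)"
```

```text
t 12.52 pos [ 0.5155 -0.0052  0.1962] xang 89.1 tilt 0.13 w 0.0331 F [ 0.4 -0.5 -1.4]
 -> rotvec [-0.0023  0.0005 -0.2019] shift [169.1  55.    0.9] rows 4.263848535211763
```

Request:
send_rows --pt "0 0 -0.02 12 4 0 0" --pt "0 0 -0.06 38 12 0 0" --pt "0 0 -0.1 70 23 0 0" --pt "0 0 -0.14 105 34 0 0" --pt "0 0 -0.18 138 45 0 0" --pt "0 0 -0.2 160 52 0 0" --pt "0 0 -0.2 169 55 0 0" --pt "0 0 -0.2 169 55 0 0"

```text
clock: 13.18
eef_pos: [0.5736, 0.1669, 0.1972]
tcp_rot: [0.637, 0.771, 0.001, -0.001]
ft_force: [-0.0, 0.1, -1.8]
width: 0.0335
```

Request:
send_rows --pt "0 0 0 0 0 10 0" --pt "0 0 0 0 0 25 0" --pt "0 0 0 0 0 40 0" --pt "0 0 0 0 0 50 0" --pt "0 0 0 0 0 50 0" --pt "0 0 0 0 0 50 0"

```text
clock: 13.68
eef_pos: [0.573, 0.1633, 0.1464]
tcp_rot: [0.638, 0.77, -0.001, -0.0]
ft_force: [0.3, -0.4, -0.9]
width: 0.0332
```

Run:
```python
from cell import *
from h import *
go([.573,.163,.116],100.7)
for n in ("wrist","scene","top"):
    s=snapshot(n);np.savez(f"s_{n}12.npz",**s)
    if n=="wrist": cv2.imwrite("pics/w12.png",s["image"][:,:,::-1])
    if n=="scene": b=cv2.resize(s["image"][110:230,160:290,::-1],(390,360),interpolation=cv2.INTER_CUBIC)
    if n=="top": a=cv2.resize(s["image"][140:240,165:275,::-1],(396,360),interpolation=cv2.INTER_CUBIC)
cv2.imwrite("pics/st12.png",np.hstack([b,a]))
go([.573,.163,.116],100.7)
```

```text
t 13.68 pos [0.573  0.1633 0.1464] xang 100.7 tilt 0.11 w 0.0332 F [ 0.3 -0.4 -0.9]
 -> rotvec [-0.0018  0.0005 -0.0007] shift [-0.3  0.  30.4] rows 0.729622404595051
t 13.83 pos [0.574  0.1645 0.1481] xang 100.7 tilt 0.08 w 0.0327 F [ 0.8 -0.2 -1.2]
 -> rotvec [ 0.0013 -0.0002  0.0001] shift [-1.3 -1.3 32.1] rows 0.770249947388164
```

View pics/w12.png

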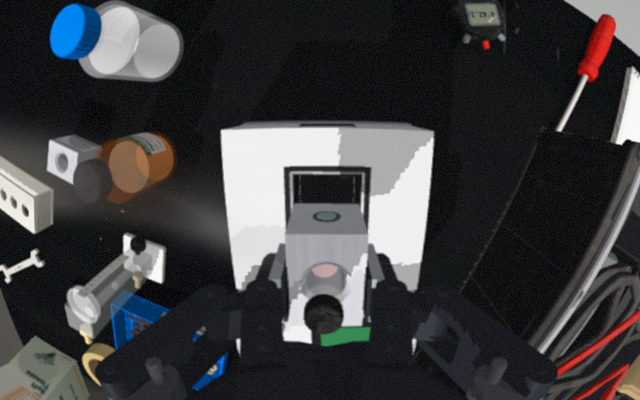

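View pics/st12.png

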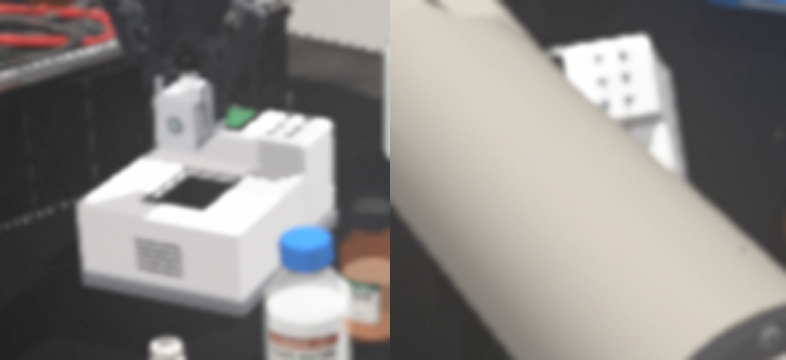

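Run:
```python
from h import *
s=load("s_wrist12.npz")
cv2.imwrite("pics/w12c.png",cv2.resize(s["image"][155:285,270:385,::-1],None,fx=5,fy=4.6,interpolation=cv2.INTER_CUBIC))
```

```text
(no output)
```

View pics/w12c.png

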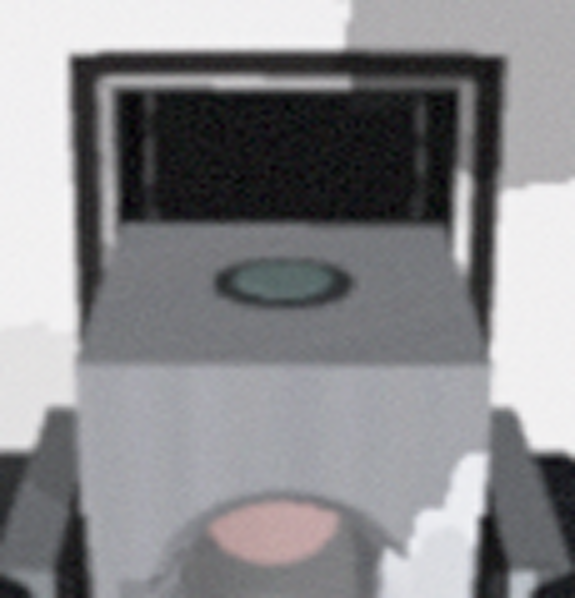

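Run:
```python
from h import *
s=load("s_wrist12.npz")
f=lambda uv,z:plane(s,uv,z,True)[:,:2]*1000
a=np.radians(10.7);X=np.array([np.cos(a),np.sin(a)]);Y=np.array([-X[1],X[0]])
def show(n,p): print(n,p.round(1).tolist(),"len %.1f"%np.linalg.norm(p[1]-p[0]),"perp-ang %.1f"%(np.degrees(np.arctan2(*(p[0]-p[1])[::-1]))%180-90))
o=f([[284.4,167.4],[371,167.4]],75);i=f([[289.6,171.7],[365.4,171.7]],.075);o=f([[284.4,167.4],[371,167.4]],.075)
show("rim outer",o);show("inner",i);sd=f([[286,220.2],[369,220.2]],.075);show("side",sd)
print("port centre", (i.mean(0)+30*X).round(1))
zb=.1472-.0289
lo=f([[294,203.3],[359,203.3]],zb);up=f([[285.6,233.7],[368,233.7]],zb+.04)
show("ad low",lo);show("ad up",up);print("ad centre",(lo.mean(0)+24*X).round(1),(up.mean(0)+24*X).round(1))
print("left side dir",np.degrees(np.arctan2(*(sd[0]-o[0])[::-1])),np.degrees(np.arctan2(*(sd[1]-o[1])[::-1])))
```

```text
rim outer [[541.2, 129.5], [530.7, 185.1]] len 56.5 perp-ang 10.7
inner [[543.4, 133.4], [534.2, 182.1]] len 49.6 perp-ang 10.7
side [[577.4, 136.1], [566.8, 192.0]] len 57.0 perp-ang 10.7
port centre [568.3 163.3]
ad low [[549.9, 141.7], [543.6, 175.2]] len 34.1 perp-ang 10.7
ad up [[550.0, 142.2], [543.8, 174.9]] len 33.2 perp-ang 10.7
ad centre [570.3 162.9] [570.5 163. ]
left side dir 10.234010739423567 10.87677151570053
```

Request:
send_rows --pt "0 0 0 0 0 6 0" --pt "0 0 0 0 0 13 0" --pt "0 0 0 0 0 20 0" --pt "0 0 0 0 0 26 0" --pt "0 0 0 0 0 30 0" --pt "0 0 0 0 0 32 0" --pt "0 0 0 0 0 32 0" --pt "0 0 0 0 0 32 0"

```text
clock: 14.5
eef_pos: [0.5735, 0.1645, 0.1153]
tcp_rot: [0.638, 0.77, 0.0, -0.0]
ft_force: [1.1, -0.4, -0.9]
width: 0.0331
```

Run:
```python
from cell import *
from h import *
go([.573,.163,.115],100.7)
for n in ("wrist","scene"):
    s=snapshot(n);np.savez(f"s_{n}13.npz",**s)
    if n=="wrist": a=cv2.resize(s["image"][155:285,270:385,::-1],(396,448),interpolation=cv2.INTER_CUBIC)
    if n=="scene": b=cv2.resize(s["image"][130:210,180:250,::-1],(392,448),interpolation=cv2.INTER_CUBIC)
cv2.imwrite("pics/w13.png",np.hstack([a,b]))
go([.573,.163,.115],100.7)
```

```text
t 14.50 pos [0.5735 0.1645 0.1153] xang 100.7 tilt 0.0 w 0.0331 F [ 1.1 -0.4 -0.9]
 -> rotvec [-0.     -0.0001  0.0006] shift [-1.4 -0.8  0.3] rows 0.039430366817943284
t 14.60 pos [0.5737 0.1646 0.1156] xang 100.7 tilt 0.04 w 0.0330 F [-0.  -0.1 -2.2]
 -> rotvec [ 0.0006 -0.0001  0.0005] shift [-1.5 -1.   0.6] rows 0.04484177690007691
```

View pics/w13.png

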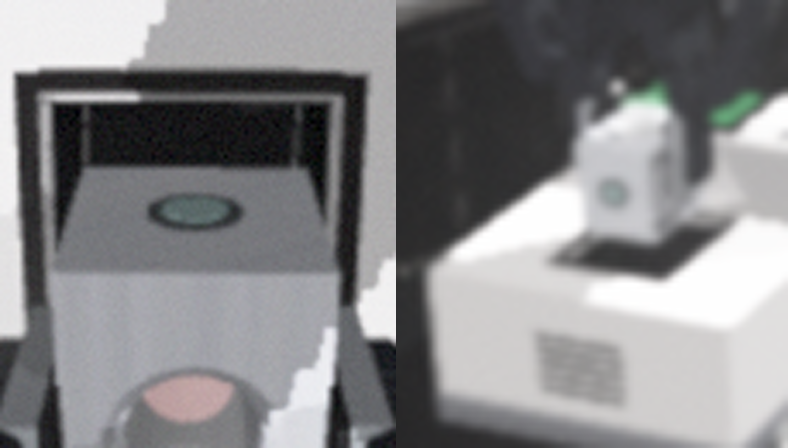

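Run:
```python
from h import *
s=load("s_wrist13.npz");k=115/396;kv=130/448
f=lambda c,z:plane(s,[[270+u*k,155+v*kv] for u,v in c],z,True)[:,:2]*1000
a=np.radians(10.7);X=np.array([np.cos(a),np.sin(a)])
o=f([(17,74),(367,74)],.075);print("port",(o.mean(0)+35*X).round(1))
lo=f([(82,167),(306,167)],.1155-.0289);up=f([(54,271),(338,271)],.1155+.0111)
print("adapter",(lo.mean(0)+24*X).round(1),(up.mean(0)+24*X).round(1),"len",np.linalg.norm(lo[0]-lo[1]),np.linalg.norm(up[0]-up[1]))
# scene: corner triangulation lower front edge, mixed with wrist
t=load("s_scene13.npz");g=lambda u,v:[180+u*70/392,130+v*80/448]
w=lambda u,v:[270+u*k,155+v*kv]
# near(right in scene = -y)= wrist left
print("low corner -y",tri((t,g(655,)[0:0] if 0 else g(655-396,243),False),(s,w(82,167),True)))
print("low corner +y",tri((t,g(583-396,232),False),(s,w(306,167),True)))
t0=load("s_scene0.npz")
P=cloud(t);pts=P[165:176,214:226].reshape(-1,3);q=pts[(pts[:,2]>.078)&(abs(pts[:,0]-.547)<.012)];print("min z adapter front (scene)",np.sort(q[:,2])[:10].round(4))
d=P[175:190,200:235].reshape(-1,3);print("deck z scene",np.median(d[(d[:,2]>.06)&(d[:,2]<.08)][:,2]))
for n,(cx,cy) in dict(large=(.4646,-.023),small=(.5677,-.0109),flow=(.6847,-.0258)).items():
    for nm,b in (("0",t0),("now",t)):
        Q=cloud(b);m=(np.hypot(Q[...,0]-cx,Q[...,1]-cy)<.045)&(Q[...,2]>.02);print(n,nm,Q[m].mean(0).round(4),m.sum())
```

```text
port [570.2 163.7]
adapter [571.1 164.2] [571.1 164.3] len 34.250299154763326 33.41810614817169
low corner -y (array([0.5523, 0.1425, 0.0827]), array([0.3, 0.3]))
low corner +y (array([0.5463, 0.1769, 0.0816]), array([0.7, 0.7]))
min z adapter front (scene) [0.0833 0.0846 0.0853 0.0854 0.0856 0.0857 0.0861 0.0863 0.0866 0.0867]
deck z scene 0.07224018548293398
large 0 [ 0.4487 -0.032   0.0733] 1307
large now [ 0.4488 -0.0319  0.0731] 1302
small 0 [ 0.5542 -0.0187  0.0644] 743
small now [ 0.5541 -0.0185  0.0647] 737
flow 0 [ 0.674  -0.0278  0.0757] 695
flow now [ 0.6741 -0.0277  0.0758] 691
```

All measures agree to about 2 mm: the adapter is about 11 mm above the deck and the row is unmoved. One small centring nudge, a settle, a last look, then hand in.

Request:
send_rows --pt "0 0 0 -0.5 0 0 0" --pt "0 0 0 -1 -0.5 0 0" --pt "0 0 0 -1 -0.5 0 0" --pt "0 0 0 -1 -0.5 0 0" --pt "0 0 0 -1 -0.5 0 0" --pt "0 0 0 -1 -0.5 0 0" --pt "0 0 0 -1 -0.5 0 0" --pt "0 0 0 -1 -0.5 0 0"

```text
clock: 15.27
eef_pos: [0.5731, 0.1634, 0.1153]
tcp_rot: [0.638, 0.77, 0.0, 0.0]
ft_force: [-0.7, -0.2, -0.8]
width: 0.0332
```

Run:
```python
from cell import *
from h import *
go([.5725,.163,.115],100.7);s=snapshot("wrist")
cv2.imwrite("pics/w14.png",cv2.resize(s["image"][150:350,230:420,::-1],None,fx=2.9,fy=2.9,interpolation=cv2.INTER_CUBIC))
go([.5725,.163,.115],100.7)
```

```text
t 15.27 pos [0.5731 0.1634 0.1153] xang 100.7 tilt 0.0 w 0.0332 F [-0.7 -0.2 -0.8]
 -> rotvec [0.     0.     0.0005] shift [-0.2 -0.7  0.3] rows 0.01930106555900582
t 15.32 pos [0.5732 0.1634 0.1153] xang 100.7 tilt 0.0 w 0.0331 F [-0.3 -0.5 -0.4]
 -> rotvec [ 0.     -0.      0.0004] shift [-0.2 -0.7  0.3] rows 0.019535487662521056
```

View pics/w14.png

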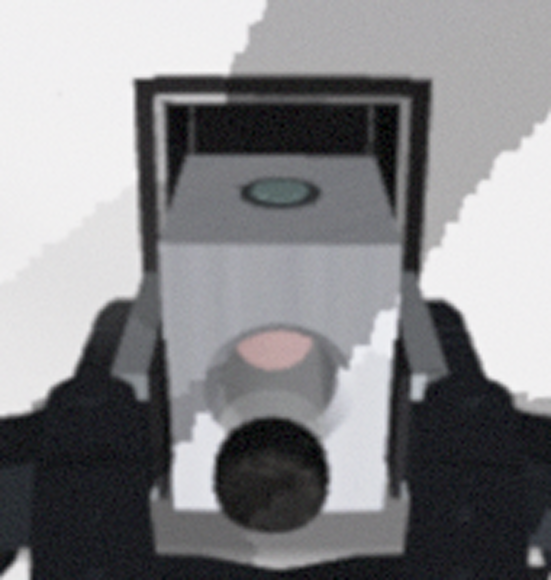

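The adapter (window at (280,190)) is centred between the port's rim sides at (147,) and (420,). The vial is still in the bore and the arm is steady.

```bash
python3 -c "
from cell import *
hand_in()"
```

```text
the job is handed in; nothing more can be done
```

The job was handed in at about 15.3 s, with the adapter and vial held still over the photometer port. `hand_in` gives no verdict, so the result rests on my own checks.

**What I did:** I took the vial from the rack and pushed it into the bore of the block nearest the base. It came to a firm stop at about 26 N, within 0.1 mm of the expected height. I then gripped the block across its 34 mm sides and carried it over the row with its underside about 0.166 m up. I stopped it over the port, turned to match.

**Last checks:**

| Check | Result |
|---|---|
| Underside above the port's mouth | about 11 mm (scene camera and arm reading agree) |
| Offset from the port's centre | about 1 mm before a final 1 mm nudge |
| Turn | matches the port to within about 0.01 rad (both 10.7°) |
| Tool tilt | about 0 rad |
| Vial | still in the bore in the last picture |
| Bottles and flow meter | unmoved to within about 0.3 mm |

**Where measurements disagreed:**
- The port's centre in y came out at 163.7 mm from the wrist camera and 161.6 mm from the top camera, so I set the block between the two.
- The scene camera read about 2.5 mm low in height, so I used its heights only relative to the deck.
- At the end the arm blocked the top camera, so the final centring relies on the wrist view, with the scene view as a rough check.

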